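# Roll the flange collar into its parking cradle

## Task

Roll the gold flange collar along the granite bench on its rim, without lifting it, dragging it along unturned or letting it lean over, over the low steel front bar of the parking cradle so that it drops in and sits square between that bar and the blue back plate. Where the cradle's carriage is clamped differs from day to day, so feel for it and bring the collar up to the plate gently. Leave the collar standing there on its own and do not disturb the hex driver, the acrylic cube or the sockets.

Things in the scene. Friction and masses are not known exactly. Their poses are not given: they have to be found in the camera images.
- collar: Gold aluminium collar standing on its rim: disc of diameter 96 mm, 24 mm thick, 0.4 to 0.6 kg. Origin at its centre, 48 mm above the bench; local x is the axle. Red dot near the rim on local +z (up at the start), turning as it rolls; roll it towards its +y of the start. Smooth rim: rolls freely, coasts if let go moving, topples if leaned 14 degrees.
- stub (a point): Outer end of one of the collar's two hub stubs, on the axle at collar local x = +24 mm. A round stub of diameter 16 mm sticks out 12 mm from the middle of each flat face, so the collar measures 48 mm over the stub ends; both can be pinched lightly from above or pushed from behind, and the collar turns about them.
- bracket: Fixed aluminium slide base of the parking cradle: two rails 8 mm high, 220 mm long along local y, 92 mm clear between them, cross bar at the far end. Origin on the bench between the rails; local +y is the way the collar rolls in, local x the axle direction of the parked collar. It carries the carriage with steel front bar and blue back plate.
- mid (a point): Point 51 mm above the bracket's origin: centre of the parked collar if the carriage were at mid-setting. The carriage is clamped up to 30 mm either way along bracket y and its setting is NOT reported. At setting s the front bar's middle is at bracket y = s - 14 mm, the plate's face at s + 48 mm, the parked collar's centre at y = s, x = 0.
- base_end (a point): Middle of the bracket's far cross bar, at bracket y = +134 mm, 8 mm up. On the carriage: round front bar 84 mm long along x, top 5 mm above the bench; plate 70 mm wide, 69 mm high, on buffers that give 1 mm per 8 N. Crossing the bar takes about 3 to 5 N at the hub and lifts the centre to 53 mm, then the collar falls onto the plate. Over 25 N on the cradle is too much.
- driver: Hex driver with yellow handle, 190 mm long, lying on the bench; bystander. Origin under its middle.
- acrylic: Clear acrylic sample cube of 44 mm holding a bolt; bystander. Origin at the centre of its underside.
- sockets: Aluminium rail 36 x 110 mm with three black oxide socket heads standing on it, 44 mm high in all; bystander. Origin at the centre of its underside, long side along local y.

How it is judged:
By the outcome, as a careful person would: the job done as asked, in the order asked, and still so for the second after the job is handed in, with the robot touching nothing.
It also fails if it takes over 61 s, if anything falls off the work surface, if the arm or the gripper's body presses on something with over 40 N, if the wrist force passes 120 N, or if a joint passes its speed limit or range.

## Robot

A 6-joint arm with a two-finger parallel gripper is mounted at the origin on the work surface. World frame = base frame: x ahead of the robot, y to its left, z up, the work surface at z = 0. Lengths are in m, angles in rad, forces in N, time in s.
With the tool pointing down it reaches from about 0.375 to 0.975 m from the base axis. Payload 3.8 kg.
Tool frame: the origin (TCP) lies at the very end of the fingers, on their centre line; the grasp point (between the pads) lies 19 mm behind it (bot.pinch_z is the distance from the TCP to the grasp point, in m); x points along the fingers, y is the direction in which the jaws open and shut, and the axes are right-handed (so a half turn about x gives the same grasp; the last joint's range is limited). The gripper opens to 85 mm and grips with 20 to 120 N. Pads are 22 mm wide; open, the fingers measure 114 mm over their backs; the gripper's body (76 mm by 85 mm) begins 54 mm behind the grasp point. The pads swing forward as they close: fully open they stand 13 mm farther back than shut.
Start: joints at [-1.374, 0.264, 1.604, -0, 1.274, -0.037], TCP at [0.156, -0.657, 0.231] pointing down, gripper open.
Joint ranges: [-2.63, 2.63], [-0.94, 2.18], [0.31, 2.57], [-1.31, 4.45], [0, 2.66], [-2.55, 2.55]. Speed limits (rad/s): [2.57, 2.57, 3.14, 3.14, 3.14, 3.14].

## Interface

Orientations are given as a rotation vector (axis times angle).
In Python, from workcell import monitor, imaging, finish_job, bot gives the robot as it stands.
- The arm moves only by the tool jog_arm, never from a script. Its argument "rows" is a list of rows, each a list of 7 numbers: the shift along the tool's x, y, z in m, then the turn, a rotation vector about the tool's x, y, z in rad, then the opening in per cent of the stroke, from 0 (shut) to 100 (fully open). A call has 1 to 20 rows; each row is the pose to reach, as a shift and turn from the pose measured when the call began, along the tool's axes at that moment; what a row does not reach only later rows make up. A row lasts 1/10 s, in which the tool goes at most 50 mm and 8.59 degrees, less where a joint would pass 70% of its speed; a pose out of reach is approached as far as the arm can. A call with a gripper value outside its range is refused whole. The fingers move at their own pace and stop on an object; "force" is the grip in N (left out, the last holds). Time passes only in rows, so rows that repeat a pose let the fingers close. It gives the time, the measured TCP pose, the force and the opening at its end, in the units of the state.
- monitor.read_state(): the state, without advancing time (a new reading comes with each control period).
- imaging.read_camera(name): name is "scene" or "top" or "wrist"; returns the picture (480x640x3 uint8, blue, green, red); there is no depth.
- imaging.camera_params(name): a dict with "fx", "fy", "cx", "cy" (pixels), "k1" (the pictures are not rectified: a ray, as slopes to the right and down, at radius r is drawn at 1 + k1 r^2 times it, then the intrinsics apply), "T" (4x4, takes a point from camera to world coordinates); the wrist camera has in their place "T_tool_cam" (4x4, takes a point from camera to tool coordinates, whose origin is the TCP and whose axes are the tool frame's). Camera axes: x right, y down, z forward; pixel columns grow to the right and rows downward; lengths in m; the calibration is good to about 2 mm. A picture is of the moment at which its call begins: read the wrist's pose just before it. camera_params takes no time and is no camera call.
- finish_job(): hands the job in, once; it reports no verdict.
The state is a dict: "time": time; "q": joint angles; "joint_vel": joint speeds; "joint_torque": joint torques, N m; "tool_pos": TCP position; "tcp_rot": TCP orientation; "wrist_force": force on the tool from outside, world axes, zero at the start; "torque": the same for the moment, N m; "width": opening from 0.0 (shut) to 1.0 (fully open).
Only numpy, scipy, OpenCV 4.12 (cv2) and the standard library are available. Lean on these libraries where they do the work, as an engineer would, in place of code of your own. Each camera call takes 0.05 s, during which the arm holds its last target. There are 200 camera calls.

## Working session

There is one attempt and no reset: what is moved stays moved. The work goes in short steps, Python scripts to look and compute and a tool call to move; the robot and the scene stay as the last step left them, time stands still between calls to the robot, and variables do not carry over. Pictures are saved under pics/ and viewed, about 8 in all and at most 12, crops included, and the job is handed in when it is done.

Besides the shell and the picture viewer there is one more tool, called after ">>>" in YAML: its name, and indented under it one key for each argument. jog_arm: Moves the arm, as the interface text tells. Its arguments: {"type":"object","properties":{"rows":{"type":"array","items":{"type":"array","items":{"type":"number"}}},"force":{"type":"number"}},"required":["rows"]}

```bash
mkdir -p pics; ls; python3 - <<'E'
from workcell import monitor, imaging, bot
import cv2,numpy as np
print(monitor.read_state())
for n in("scene","top"):
    cv2.imwrite(f"pics/{n}0.png",imaging.read_camera(n)); print(n,imaging.camera_params(n))
print(imaging.camera_params("wrist"))
E
```

```text
pics
{'time': 0.0, 'q': array([-1.37393446e+00,  2.64775042e-01,  1.60537169e+00,  3.12834700e-05,
        1.27369104e+00, -3.68547943e-02]), 'joint_vel': array([ 1.88330303e-04, -3.60007208e-04, -6.10238964e-04, -3.36519975e-05,
       -4.59314067e-04,  7.71659718e-04]), 'joint_torque': array([-2.01853843e-03, -5.15107334e+01, -3.67309642e+01, -2.52966438e-04,
        1.30410024e-02, -5.08380911e-07]), 'tool_pos': array([ 0.15622222, -0.65592614,  0.22994852]), 'tcp_rot': array([ 2.09833095,  0.24870533, -2.09864708]), 'wrist_force': array([0.05283191, 0.75168843, 0.44872259]), 'torque': array([-0.01291973, -0.04794227,  0.0120075 ]), 'width': 0.998525211482937}
scene {'fx': 507.05273318166434, 'fy': 507.05273318166434, 'cx': 315.4782802954774, 'cy': 241.60484657196952, 'k1': -0.12344351760764223, 'T': array([[ 0.17352101,  0.74018002, -0.64963374,  1.02391725],
       [ 0.98477831, -0.13717773,  0.10674248,  0.03970509],
       [-0.01010663, -0.65826728, -0.75271645,  0.59292251],
       [ 0.        ,  0.        ,  0.        ,  1.        ]])}
top {'fx': 488.2211013019055, 'fy': 488.2211013019055, 'cx': 321.833574848574, 'cy': 229.64424383618837, 'k1': -0.012212252001593467, 'T': array([[ 0.01638469, -0.99017962,  0.13883753,  0.44031139],
       [-0.99964327, -0.01915148, -0.0186157 ,  0.12142416],
       [ 0.02109184, -0.13848299, -0.99014019,  0.82047145],
       [ 0.        ,  0.        ,  0.        ,  1.        ]])}
{'fx': 397.45312068111537, 'fy': 397.45312068111537, 'cx': 311.85934597161287, 'cy': 239.0110952824667, 'k1': -0.06530696145717921, 'T_tool_cam': array([[-1.52688985e-04, -3.24916488e-01,  9.45742699e-01,
        -1.42130391e-01],
       [ 9.99999904e-01,  3.37788324e-04,  2.77498273e-04,
        -6.32045672e-04],
       [-4.09624605e-04,  9.45742651e-01,  3.24916405e-01,
        -8.34210781e-02],
       [ 0.00000000e+00,  0.00000000e+00,  0.00000000e+00,
         1.00000000e+00]])}
```

View pics/scene0.png

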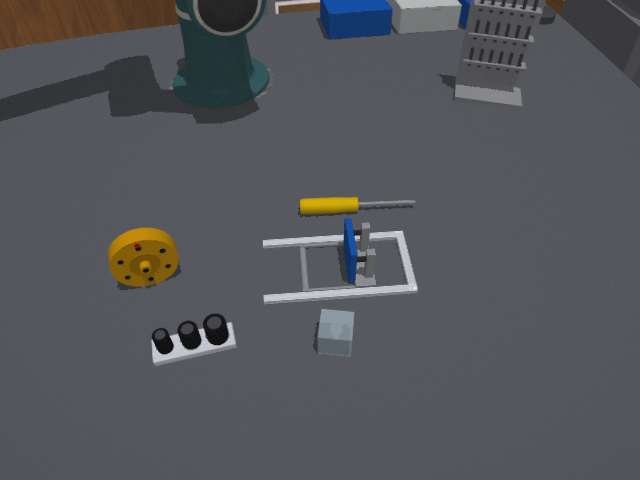

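View pics/top0.png

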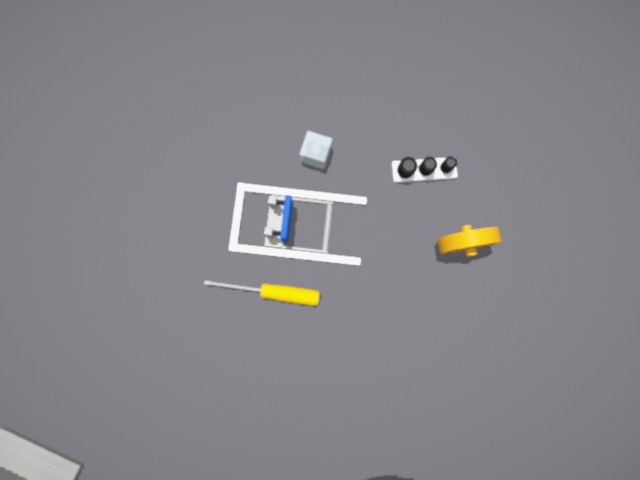

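The scene view shows the collar at about (145,257), the cradle with its rails spanning (265..415, 240..300), and the sockets at (195,342). In the top view the collar is at (470,240), the front bar at (328,228), and the plate at (287,218). I'll zoom in to measure.

```bash
cat > h.py <<'E'
import numpy as np,cv2
from workcell import monitor, imaging, bot
from scipy.spatial.transform import Rotation as R
def tw():
    s=monitor.read_state();T=np.eye(4);T[:3,:3]=R.from_rotvec(s["tcp_rot"]).as_matrix();T[:3,3]=s["tool_pos"];return T
def camT(n,Tt=None):
    p=imaging.camera_params(n)
    return p, (p["T"] if "T" in p else Tt@p["T_tool_cam"])
def px2w(n,uv,z,Tt=None):
    p,T=camT(n,Tt);d=(np.array(uv,float)-[p["cx"],p["cy"]])/[p["fx"],p["fy"]]
    u=d.copy()
    for _ in range(20): u=d/(1+p["k1"]*(u@u))
    r=T[:3,:3]@[u[0],u[1],1];return T[:3,3]+r*(z-T[2,3])/r[2]
def w2px(n,P,Tt=None):
    p,T=camT(n,Tt);c=(np.atleast_2d(P)-T[:3,3])@T[:3,:3];u=c[:,:2]/c[:,2:]
    return u*(1+p["k1"]*(u**2).sum(1,keepdims=True))*[p["fx"],p["fy"]]+[p["cx"],p["cy"]]
def collar_pts(x,y,yaw,z=.048):
    "yaw = direction of axle in world"
    a=np.array([np.cos(yaw),np.sin(yaw),0]);b=np.array([-a[1],a[0],0]);c=np.array([x,y,z]);t=np.linspace(0,2*np.pi,48)
    f=lambda r,h:[c+h*a+r*(np.cos(k)*b+np.sin(k)*np.array([0,0,1])) for k in t]
    return [np.array(f(.048,.012)+f(.048,-.012)),np.array(f(.008,.024)+f(.008,.012)),np.array(f(.008,-.024)+f(.008,-.012))]
def gold(im):
    h=cv2.cvtColor(im,cv2.COLOR_BGR2HSV);m=cv2.inRange(h,(10,120,60),(30,255,255))
    return m
E
python3 - <<'E'
from h import *
from scipy.optimize import minimize
top=cv2.imread("pics/top0.png");sc=cv2.imread("pics/scene0.png")
M={}
for n,im,roi in(("top",top,(420,205,520,280)),("scene",sc,(90,215,200,300))):
    m=gold(im);k=np.zeros_like(m);x0,y0,x1,y1=roi;k[y0:y1,x0:x1]=cv2.morphologyEx(m[y0:y1,x0:x1],cv2.MORPH_CLOSE,np.ones((5,5)));M[n]=k
S=4
def cost(p,ns=("top","scene")):
    e=0
    for n in ns:
        im=np.zeros((480*S,640*S),np.uint8)
        for q in collar_pts(p[0],p[1],p[2]):
            cv2.fillPoly(im,[cv2.convexHull((w2px(n,q)*S+S/2-.5).astype(np.int32))],255)
        im=cv2.resize(im,(640,480),interpolation=cv2.INTER_AREA);e+=np.abs(im.astype(float)-M[n]).sum()/255
    return e
a=px2w("top",(466,227),.05);b=px2w("top",(472,255),.05);print(a,b)
for ns in(("top","scene"),("top",),("scene",)):
    c=(a+b)/2;y0=np.arctan2(a[1]-b[1],a[0]-b[0])
    r=minimize(cost,[c[0],c[1],y0],args=(ns,),method="Nelder-Mead",options=dict(initial_simplex=[[c[0],c[1],y0],[c[0]+.01,c[1],y0],[c[0],c[1]+.01,y0],[c[0],c[1],y0+.15]]));print(ns,r.x,np.degrees(r.x[2]),r.fun)
c=top[130:310,215:455];cv2.imwrite("pics/c1.png",cv2.resize(c,None,fx=3.3,fy=3.3,interpolation=cv2.INTER_CUBIC))
E
```

```text
[ 0.55711746 -0.12465787  0.05      ] [ 0.51215821 -0.13319541  0.05      ]
('top', 'scene') [ 0.53725319 -0.12847606  0.18117763] 10.380713616547167 266.8235294117647
('top',) [ 0.53593802 -0.12891855  0.18852034] 10.801419674864496 52.14509803921569
('scene',) [ 0.53903027 -0.12790939  0.17887356] 10.24869984134665 62.615686274509805
```

View pics/c1.png

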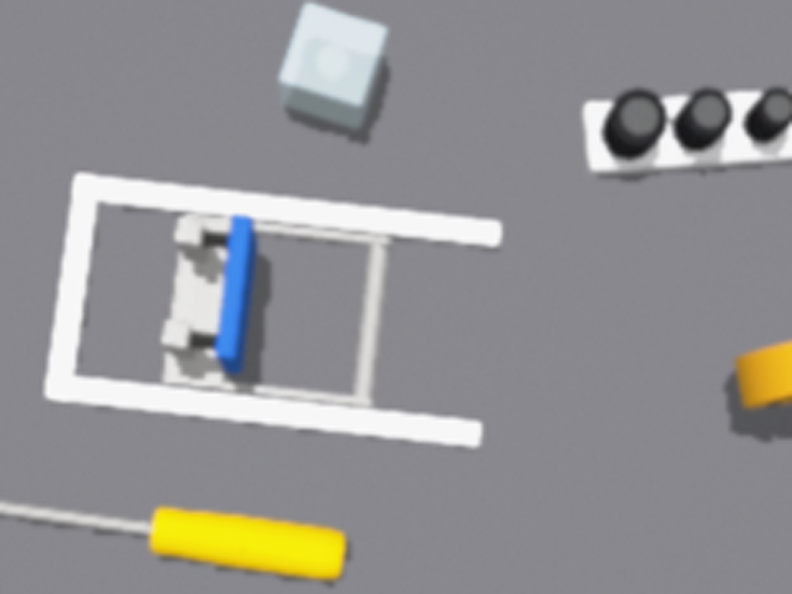

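```bash
python3 - <<'E'
from h import *
f=lambda u,v,z: px2w("top",((u+.5)/3.3-.5+215,(v+.5)/3.3-.5+130),z)[:2]
P=dict(iUL=f(97,203,.008),iLL=f(75,377,.008),eUi=f(500,246,.008),eUo=f(502,221,.008),eLi=f(482,421,.008),eLo=f(480,447,.008),oUL=f(76,173,.008),oLL=f(46,398,.008))
for k,v in P.items(): print(k,v.round(4))
d1=P["eUi"]-P["iUL"];d2=P["eLi"]-P["iLL"];d3=P["eUo"]-P["oUL"];d4=P["eLo"]-P["oLL"]
for d in(d1,d2,d3,d4): print(np.degrees(np.arctan2(-d[1],-d[0]))) # +y dir
print(np.linalg.norm(P["iUL"]-P["iLL"]),np.linalg.norm(P["eUi"]-P["eLi"]))
yd=-(d1/np.linalg.norm(d1)+d2/np.linalg.norm(d2)+d3/np.linalg.norm(d3)+d4/np.linalg.norm(d4));yd/=np.linalg.norm(yd);xd=np.array([yd[1],-yd[0]])
base=(f(76,173,.008)+f(46,398,.008)+P["iUL"]+P["iLL"])/4
end=(P["eUi"]+P["eUo"]+P["eLi"]+P["eLo"])/4
print("yd",yd,"xd",xd,"base",base,"end",end, (base-end)@yd)
O=base-.134*yd;print("origin",O,"ang",np.degrees(np.arctan2(yd[1],yd[0])))
for n,p in dict(bar1=f(378,238,.005),bar2=f(363,403,.005),pl1=f(253,218,.069),pl2=f(240,373,.069),end=end).items(): print(n,(p-O)@xd,(p-O)@yd)
C=np.array([.5365,-.1285]);print("collar",(C-O)@xd,(C-O)@yd)
for n,p in dict(ac1=f(280,85,.03),ac2=f(360,125,0.0),s1=f(590,172,.0),s2=f(585,100,.0)).items(): print(n,p,(p-O)@xd,(p-O)@yd)
x,y=np.array([O,O-.5*yd*0]).T[:,0]
# overlay check in scene
print(w2px("scene",np.r_[O,0.]),w2px("scene",np.r_[base,.008]))
E
```

```text
iUL [0.6175 0.239 ]
iLL [0.5275 0.2467]
eUi [0.5993 0.0316]
eUo [0.6124 0.0307]
eLi [0.509  0.0404]
eLo [0.4958 0.0414]
oUL [0.633  0.2504]
oLL [0.5166 0.2608]
84.97744617329099
84.8636963169205
84.63611657305403
84.58809253442925
0.09031980766903772 0.09073445854302603
yd [0.09121766 0.99583098] xd [ 0.99583098 -0.09121766] base [0.57365957 0.24923441] end [0.55411285 0.03602896] 0.2140996070769711
origin [0.5614364  0.11579306] ang 84.76633786820184
bar1 0.04311436967833724 -0.017583139457401586
bar2 -0.04258776713072985 -0.01900313955055487
pl1 0.033208138921536574 0.04343872709910184
pl2 -0.04104130186233723 0.04088343728130812
end -1.7129991042505732e-05 -0.08009960707697109
collar -0.002548601697603067 -0.24554924102097905
ac1 [0.67556281 0.14590309] 0.11090404822711412 0.040394839397876026
ac2 [0.66381682 0.10447546] 0.10298595212352782 -0.0019315160804349628
s1 [ 0.64121765 -0.01630196] 0.0914980347739813 -0.1242668559610564
s2 [ 0.68000843 -0.01383039] 0.12990164787701974 -0.11826719152993852
[[315.92959396 266.81641049]] [[405.17511963 257.00046955]]
```

Collar: about (0.5365, −0.1285), axle yaw about 10.5°. Bracket: origin (0.5614, 0.1158), heading 84.8°, and the setting looks to be about −5 mm. My plan is to pinch the stubs lightly and steer a smooth curve up to the bar. I then release, push both stubs from behind over the bar, and let the collar settle.

```bash
cat >> h.py <<'E'
def rows_to(pos,yaw,op,n=1,show=True):
    "shift+turn in tool axes to reach pos with tool y (jaw) along yaw (nearest half turn), tool x down"
    T=tw();best=None
    for k in(0,np.pi):
        y=np.array([np.cos(yaw+k),np.sin(yaw+k),0]);x=np.array([0,0,-1.]);z=np.cross(x,y)
        r=R.from_matrix(T[:3,:3].T@np.c_[x,y,z]).as_rotvec()
        if best is None or np.linalg.norm(r)<np.linalg.norm(best): best=r
    return np.r_[T[:3,:3].T@(np.array(pos)-T[:3,3]),best,op]
E
python3 - <<'E'
from h import *
T=tw();print(T.round(3));print(rows_to((.5365,-.1285,.15),np.radians(10.5),100).round(4))
E
```

```text
[[-0.     0.232 -0.973  0.156]
 [ 0.002 -0.973 -0.232 -0.656]
 [-1.    -0.002 -0.     0.23 ]
 [ 0.     0.     0.     1.   ]]
[ 8.1000e-02 -4.2480e-01 -4.9210e-01 -1.5203e+00 -1.7000e-03  1.6000e-03
  1.0000e+02]
```

>>> jog_arm:
  rows:
    - [0,-0.028,-0.033,-0.1,0,0,100]
    - [0,-0.056,-0.066,-0.2,0,0,100]
    - [0,-0.084,-0.1,-0.31,0,0,100]
    - [0,-0.112,-0.132,-0.42,0,0,100]
    - [0,-0.14,-0.165,-0.53,0,0,100]
    - [0,-0.17,-0.198,-0.64,0,0,100]
    - [0,-0.2,-0.231,-0.75,0,0,100]
    - [0,-0.23,-0.264,-0.86,0,0,100]
    - [0,-0.26,-0.3,-0.97,0,0,100]
    - [0,-0.29,-0.335,-1.08,0,0,100]
    - [0,-0.32,-0.37,-1.19,0,0,100]
    - [0.01,-0.35,-0.405,-1.3,0,0,100]
    - [0.025,-0.38,-0.44,-1.4,0,0,100]
    - [0.04,-0.405,-0.47,-1.47,0,0,100]
    - [0.055,-0.42,-0.487,-1.51,0,0,100]
    - [0.07,-0.425,-0.492,-1.52,0,0,100]
    - [0.07,-0.425,-0.492,-1.52,0,0,100]

```text
time: 1.8
tool_pos: [0.5344, -0.1272, 0.1578]
tcp_rot: [1.072, 1.298, -1.075]
wrist_force: [-1.3, -0.5, -0.7]
width: 1.002
```

```bash
python3 - <<'E'
from h import *
T=tw();im=imaging.read_camera("wrist");s=monitor.read_state();print(s["time"],T.round(4),s["wrist_force"])
np.save("T1.npy",T);cv2.imwrite("pics/w1.png",im)
q=[(.5365+a*np.cos(.183)+b*-np.sin(.183),-.1285+a*np.sin(.183)+b*np.cos(.183),z) for a,b,z in((.024,0,.048),(-.024,0,.048),(0,0,.096),(.012,0,.096),(-.012,0,.096))]
print(w2px("wrist",q,T))
E
```

```text
1.85 [[-0.0061  0.983   0.1833  0.5344]
 [ 0.0034  0.1833 -0.9831 -0.1272]
 [-1.     -0.0054 -0.0045  0.1578]
 [ 0.      0.      0.      1.    ]] [-0.68703298 -0.33742044  0.98070284]
[[351.85296706 239.11967507]
 [280.25414738 238.859807  ]
 [316.36988317 266.63174693]
 [337.95927648 266.7104405 ]
 [294.78758922 266.54243121]]
```

View pics/w1.png

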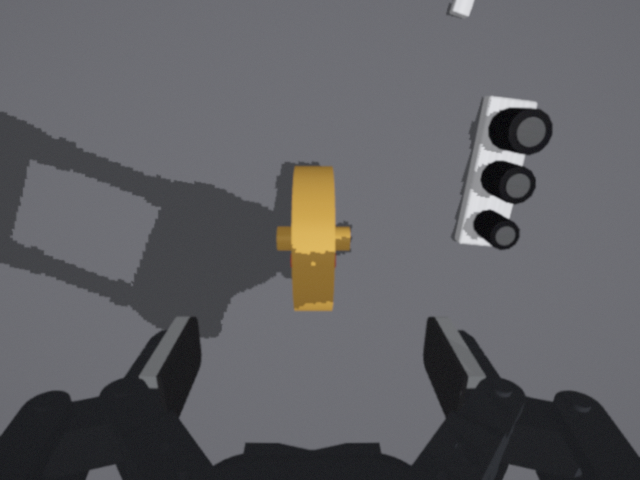

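In the wrist view the collar is square to the jaws, with stub ends at (277,239) and (351,239). That agrees with my estimate to about 1.5 mm. I'll refine it with a silhouette fit.

```bash
cat >> h.py <<'E'
from scipy.optimize import minimize
def fit(n,im,p0,T=None,z=.048,S=4):
    "silhouette fit of the standing collar: x,y,axle yaw"
    M=np.zeros(im.shape[:2],np.uint8);g=gold(im)
    c=w2px(n,np.r_[p0[:2],z],T)[0];w=110 if n=="wrist" else 60
    y0,y1,x0,x1=[int(max(0,k)) for k in(c[1]-w,c[1]+w,c[0]-w,c[0]+w)]
    M[y0:y1,x0:x1]=cv2.morphologyEx(g[y0:y1,x0:x1],cv2.MORPH_CLOSE,np.ones((7,7)))
    def cost(p):
        i=np.zeros((480*S,640*S),np.uint8)
        for q in collar_pts(*p,z): cv2.fillPoly(i,[cv2.convexHull((w2px(n,q,T)*S+S/2-.5).astype(np.int32))],255)
        return np.abs(cv2.resize(i,(640,480),interpolation=cv2.INTER_AREA).astype(float)-M).sum()/255
    p0=np.array(p0);r=minimize(cost,p0,method="Nelder-Mead",options=dict(initial_simplex=[p0,p0+[.006,0,0],p0+[0,.006,0],p0+[0,0,.1]]))
    return r.x,r.fun
E
python3 - <<'E'
from h import *
T=np.load("T1.npy");p,e=fit("wrist",cv2.imread("pics/w1.png"),[.5355,-.1285,.185],T);print(p,np.degrees(p[2]),e)
print(rows_to((p[0],p[1],.030),p[2],70).round(4))
p,e=fit("top",cv2.imread("pics/top0.png"),[.5355,-.1285,.185]);print(p,e)
E
```

```text
[ 0.53446686 -0.1284347   0.18638467] 10.679054825877573 223.5843137254902
[ 1.292e-01  1.000e-04  5.000e-04 -3.300e-03 -3.300e-03  3.800e-03
  7.000e+01]
[ 0.5359666  -0.12879771  0.18838193] 51.46666666666667
```

>>> jog_arm:
  rows:
    - [0.02,0,0,-0.003,-0.003,0.004,85]
    - [0.045,0,0,-0.003,-0.003,0.004,78]
    - [0.07,0,0,-0.003,-0.003,0.004,75]
    - [0.095,0,0,-0.003,-0.003,0.004,75]
    - [0.115,0,0,-0.003,-0.003,0.004,75]
    - [0.127,0,0,-0.003,-0.003,0.004,75]
    - [0.127,0,0,-0.003,-0.003,0.004,75]
    - [0.127,0,0,-0.003,-0.003,0.004,75]
  force: 20

```text
time: 2.65
tool_pos: [0.5347, -0.1288, 0.0331]
tcp_rot: [1.072, 1.29, -1.071]
wrist_force: [0.4, 0.1, 0.3]
width: 0.75
```

```bash
python3 - <<'E'
from h import *
T=tw();im=imaging.read_camera("wrist");s=monitor.read_state();print(s["time"],T.round(4),s["wrist_force"],s["width"])
cv2.imwrite("pics/w2.png",im)
print(fit("wrist",im,[.5348,-.1285,.186],T))
E
```

```text
2.7 [[ 1.100e-03  9.829e-01  1.839e-01  5.347e-01]
 [-1.000e-04  1.839e-01 -9.829e-01 -1.288e-01]
 [-1.000e+00  1.100e-03  3.000e-04  3.310e-02]
 [ 0.000e+00  0.000e+00  0.000e+00  1.000e+00]] [ 0.5404466  -0.42953253 -0.17556885] 0.7503743897282106
(array([ 0.53478968, -0.12976105,  0.18343015]), np.float64(4574.921568627451))
```

View pics/w2.png

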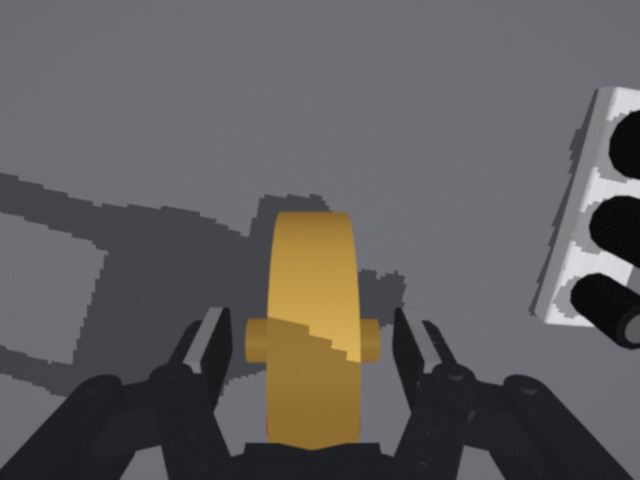

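The pads straddle the stubs evenly: left gap 15 px, right gap 14 px. I'll lower slightly and pinch lightly.

>>> jog_arm:
  rows:
    - [0.002,0,0,0,0,0,66]
    - [0.002,0,0,0,0,0,62]
    - [0.002,0,0,0,0,0,59]
    - [0.002,0,0,0,0,0,57]
    - [0.002,0,0,0,0,0,55]
    - [0.002,0,0,0,0,0,53]
    - [0.002,0,0,0,0,0,51]
  force: 20

```text
time: 3.4
tool_pos: [0.5352, -0.1288, 0.032]
tcp_rot: [1.072, 1.289, -1.07]
wrist_force: [-2.8, 0.1, 5.7]
width: 0.557
```

```bash
python3 - <<'E'
from h import *
T=tw();s=monitor.read_state();print(s["time"],T[:3].round(4),s["wrist_force"],s["torque"],s["width"])
im=imaging.read_camera("top");print(fit("top",im,[.5358,-.1287,.187]))
# planned curve in bracket frame: from tcp pose to (0,-.085) heading 0
O=np.array([.5614,.1158]);yd=np.array([.0912,.9958]);xd=np.array([.9958,-.0912])
p=T[:2,3]-O;print("br",p@xd,p@yd)
a0=np.arctan2(T[1,1],T[0,1]);ab=np.arctan2(xd[1],xd[0]);sl=-np.tan(a0-ab)
X0,Y0=p@xd,p@yd;Y1=-.085;L=Y1-Y0
print("slope",sl,"L",L)
Rt=T[:3,:3]
for i,u in enumerate(np.linspace(0,1,37)[1:]):
    X=X0*(2*u**3-3*u**2+1)+L*sl*(u**3-2*u**2+u)
    dX=(X0*(6*u*u-6*u)+L*sl*(3*u*u-4*u+1))/L
    w=O+X*xd+(Y0+u*L)*yd;yaw=ab-np.arctan(dX)
    d=Rt.T@np.r_[w-T[:2,3],0]
    print(i+1,d.round(4)[1:],"turnx",round(-(yaw-a0),4))
E
```

```text
3.4 [[ 2.100e-03  9.829e-01  1.843e-01  5.352e-01]
 [-4.000e-04  1.843e-01 -9.829e-01 -1.288e-01]
 [-1.000e+00  2.000e-03  8.000e-04  3.200e-02]] [-2.82388149  0.08260163  5.71138316] [ 0.00251781  0.46290906 -0.00440054] 0.5566615195533332
(array([ 0.53683155, -0.12491249,  0.24386568]), np.float64(566.5921568627451))
br -0.003768720357296093 -0.24595527681962726
slope -0.2840131527162301 L 0.16095527681962724
1 [ 0.0001 -0.0046] turnx 0.0324
2 [ 0.0003 -0.0092] turnx 0.0638
3 [ 0.0007 -0.0138] turnx 0.0943
4 [ 0.0012 -0.0183] turnx 0.1235
5 [ 0.0018 -0.0228] turnx 0.1515
6 [ 0.0025 -0.0272] turnx 0.1782
7 [ 0.0034 -0.0316] turnx 0.2035
8 [ 0.0043 -0.036 ] turnx 0.2274
9 [ 0.0054 -0.0403] turnx 0.2498
10 [ 0.0065 -0.0446] turnx 0.2707
11 [ 0.0078 -0.0489] turnx 0.2901
12 [ 0.0091 -0.0532] turnx 0.3079
13 [ 0.0105 -0.0575] turnx 0.3242
14 [ 0.0119 -0.0617] turnx 0.339
15 [ 0.0135 -0.0659] turnx 0.3521
16 [ 0.015  -0.0701] turnx 0.3638
17 [ 0.0166 -0.0743] turnx 0.3739
18 [ 0.0183 -0.0785] turnx 0.3825
19 [ 0.02   -0.0826] turnx 0.3895
20 [ 0.0217 -0.0868] turnx 0.395
21 [ 0.0235 -0.091 ] turnx 0.399
22 [ 0.0252 -0.0951] turnx 0.4015
23 [ 0.027  -0.0992] turnx 0.4025
24 [ 0.0287 -0.1034] turnx 0.402
25 [ 0.0305 -0.1075] turnx 0.3999
26 [ 0.0323 -0.1117] turnx 0.3964
27 [ 0.034  -0.1159] turnx 0.3913
28 [ 0.0357 -0.12  ] turnx 0.3847
29 [ 0.0374 -0.1242] turnx 0.3766
30 [ 0.039  -0.1284] turnx 0.367
31 [ 0.0406 -0.1326] turnx 0.3558
32 [ 0.0421 -0.1368] turnx 0.3431
33 [ 0.0436 -0.141 ] turnx 0.3288
34 [ 0.045  -0.1453] turnx 0.313
35 [ 0.0463 -0.1495] turnx 0.2956
36 [ 0.0476 -0.1538] turnx 0.2767
```

Pinched at 0.557 opening and pressing down slightly, so not lifted. I'll roll the first stretch along the curve, then check that it turned.

>>> jog_arm:
  rows:
    - [0,0,-0.002,0.016,0,0,51]
    - [0,0.0001,-0.0046,0.032,0,0,51]
    - [0,0.0003,-0.0092,0.064,0,0,51]
    - [0,0.0007,-0.0138,0.094,0,0,51]
    - [0,0.0012,-0.0183,0.1235,0,0,51]
    - [0,0.0018,-0.0228,0.1515,0,0,51]
    - [0,0.0025,-0.0272,0.178,0,0,51]
    - [0,0.0034,-0.0316,0.2035,0,0,51]
    - [0,0.0043,-0.036,0.2275,0,0,51]
    - [0,0.0043,-0.036,0.2275,0,0,51]

```text
time: 4.45
tool_pos: [0.5333, -0.0925, 0.032]
tcp_rot: [1.241, 1.186, -1.238]
wrist_force: [-0.1, -1.4, 1.1]
width: 0.556
```

```bash
python3 - <<'E'
from h import *
s=monitor.read_state();T=tw();print(s["time"],T[:3].round(4),s["wrist_force"],s["torque"],s["width"])
im=imaging.read_camera("scene");c=w2px("scene",np.r_[T[:2,3],.048])[0].astype(int);print(c)
a=imaging.read_camera("top");d=w2px("top",np.r_[T[:2,3],.048])[0].astype(int)
f=lambda i,c:cv2.resize(i[c[1]-50:c[1]+50,c[0]-65:c[0]+65],None,fx=5,fy=5,interpolation=cv2.INTER_CUBIC)
cv2.imwrite("pics/s3.png",f(im,c));np.save("T3.npy",T)
cv2.imwrite("pics/t3.png",a)
E
```

```text
4.45 [[ 3.100e-03  9.991e-01 -4.210e-02  5.333e-01]
 [-9.000e-04 -4.210e-02 -9.991e-01 -9.250e-02]
 [-1.000e+00  3.100e-03  8.000e-04  3.200e-02]] [-0.06148088 -1.424806    1.10101845] [-0.39117636 -0.1022772  -0.00370997] 0.5560140638099598
[168 251]
```

View pics/s3.png

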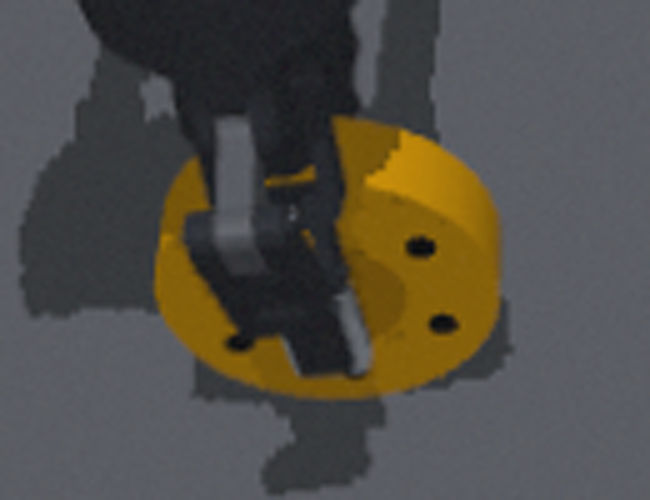

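```bash
python3 - <<'E'
from h import *
T=tw();im1=imaging.read_camera("scene");im0=cv2.imread("pics/scene0.png")
def face(im,x,y,yaw):
    a=np.array([np.cos(yaw),np.sin(yaw),0]);b=np.array([-a[1],a[0],0]);N=300
    g=(np.arange(N)-N/2)/N*.11
    u,v=np.meshgrid(g,-g);P=np.array([x,y,.048])+.012*a+u[...,None]*b+v[...,None]*np.array([0,0,1])
    m=w2px("scene",P.reshape(-1,3)).reshape(N,N,2).astype(np.float32);return cv2.remap(im,m[...,0],m[...,1],cv2.INTER_CUBIC)
A=face(im0,.5385,-.128,.183);B=face(im1,T[0,3]+.003,T[1,3]+.0005,np.arctan2(T[1,1],T[0,1]))
cv2.imwrite("pics/f.png",np.hstack([A,B]))
E
```

```text
(no output)
```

View pics/f.png

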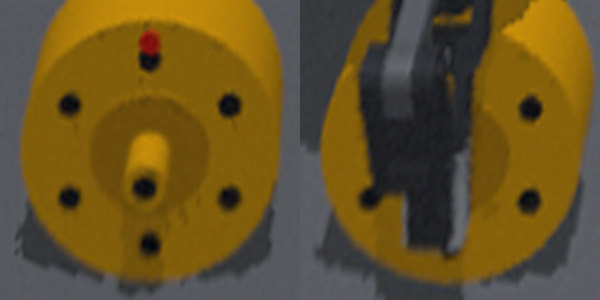

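Comparing the two rectified faces, the holes sit at the same angles and the red dot is not at the upper right. So the 20 N pinch did not let the collar turn, and it slid about 36 mm. I'm stopping that method. While still pinched I'll aim the heading with a pivot on the spot, then release, back off, and push both stubs from behind so the collar rolls freely.

>>> jog_arm:
  rows:
    - [0,0,0,0.03,0,0,51]
    - [0,0,0,0.06,0,0,51]
    - [0,0,0,0.09,0,0,51]
    - [0,0,0,0.12,0,0,51]
    - [0,0,0,0.125,0,0,51]
    - [0,0,0,0.125,0,0,54]
    - [0,0,0,0.125,0,0,57]
    - [0,0,0,0.125,0,0,60]
    - [0,0,0,0.125,0,0,65]
    - [0,0,0,0.125,0,0,70]
    - [0,0,0,0.125,0,0,70]

```text
time: 5.7
tool_pos: [0.5332, -0.0926, 0.0319]
tcp_rot: [1.332, 1.123, -1.329]
wrist_force: [-0.8, 0.5, -0.4]
width: 0.701
```

```bash
cat >> h.py <<'E'
O=np.array([.5614,.1158]);yd=np.array([.0912,.9958]);xd=np.array([.9958,-.0912])
def br(p): p=np.array(p)[:2]-O;return np.array([p@xd,p@yd]).round(4)
E
python3 - <<'E'
from h import *
s=monitor.read_state();T=tw();print(s["time"],T[:3].round(4),s["wrist_force"],s["torque"],s["width"],br(T[:2,3]))
im=imaging.read_camera("wrist");cv2.imwrite("pics/w4.png",im)
p,e=fit("wrist",im,[T[0,3],T[1,3],np.arctan2(T[1,1],T[0,1])],T);print(p,np.degrees(p[2]),e,br(p))
E
```

```text
5.7 [[ 2.800e-03  9.861e-01 -1.662e-01  5.332e-01]
 [-4.000e-04 -1.662e-01 -9.861e-01 -9.260e-02]
 [-1.000e+00  2.800e-03 -1.000e-04  3.190e-02]] [-0.82373237  0.53534285 -0.38297088] [-0.01930904 -0.07320289  0.05513721] 0.7009918000291422 [-0.0091 -0.2101]
[ 0.53235536 -0.09325475 -0.16785269] -9.617250954918262 4756.909803921569 [-0.0099 -0.2108]
```

>>> jog_arm:
  rows:
    - [0,0,0.007,0,0,0,70]
    - [0,0,0.014,0,0,0,70]
    - [0,0,0.021,0,0,0,70]
    - [-0.001,0,0.028,0,0,0,70]
    - [-0.002,0,0.028,0,0,0,70]
    - [-0.002,0,0.028,0,0,0,60]
    - [-0.002,0,0.028,0,0,0,50]
    - [-0.002,0,0.028,0,0,0,42]
    - [-0.002,0,0.028,0,0,0,36]
    - [-0.002,0,0.028,0,0,0,36]

```text
time: 6.75
tool_pos: [0.5285, -0.12, 0.0339]
tcp_rot: [1.332, 1.123, -1.329]
wrist_force: [0.4, -0.3, -0.2]
width: 0.365
```

```bash
python3 - <<'E'
from h import *
s=monitor.read_state();T=tw();print(s["time"],T[:3].round(4),s["wrist_force"],s["torque"],s["width"],br(T[:2,3]))
im=imaging.read_camera("wrist");cv2.imwrite("pics/w5.png",im)
p,e=fit("wrist",im,[.5332,-.0926,-.167],T);print(p,np.degrees(p[2]),e,br(p))
E
```

```text
6.75 [[ 2.800e-03  9.861e-01 -1.659e-01  5.285e-01]
 [-4.000e-04 -1.659e-01 -9.861e-01 -1.200e-01]
 [-1.000e+00  2.900e-03 -1.000e-04  3.390e-02]] [ 0.43221499 -0.33128258 -0.19100905] [-0.08474628 -0.00246573  0.04553873] 0.3653069307897688 [-0.0112 -0.2378]
[ 0.53248664 -0.09210529 -0.16842261] -9.649904761850689 6416.427450980392 [-0.0098 -0.2097]
```

View pics/w5.png

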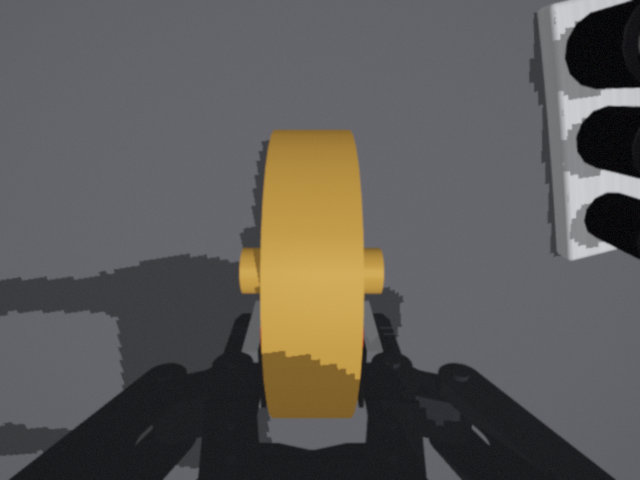

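Both fingers are now behind the stubs (hub at (312,271)), the disc is centred between them, and its heading is aligned. I'll push gently.

>>> jog_arm:
  rows:
    - [0,0,-0.002,0,0,0,36]
    - [0,0,-0.004,0,0,0,36]
    - [0,0,-0.006,0,0,0,36]
    - [0,0,-0.0075,0,0,0,36]
    - [0,0,-0.009,0,0,0,36]
    - [0,0,-0.0105,0,0,0,36]
    - [0,0,-0.012,0,0,0,36]
    - [0,0,-0.014,0,0,0,36]
    - [0,0,-0.016,0,0,0,36]
    - [0,0,-0.018,0,0,0,36]
    - [0,0,-0.0205,0,0,0,36]
    - [0,0,-0.023,0,0,0,36]
    - [0,0,-0.0255,0,0,0,36]
    - [0,0,-0.028,0,0,0,36]
    - [0,0,-0.0305,0,0,0,36]
    - [0,0,-0.033,0,0,0,36]
    - [0,0,-0.0355,0,0,0,36]
    - [0,0,-0.038,0,0,0,36]
    - [0,0,-0.0405,0,0,0,36]
    - [0,0,-0.043,0,0,0,36]

```text
time: 8.8
tool_pos: [0.5357, -0.0774, 0.0339]
tcp_rot: [1.332, 1.124, -1.329]
wrist_force: [-0.2, -0.1, 0.5]
width: 0.357
```

```bash
python3 - <<'E'
from h import *
s=monitor.read_state();T=tw();print(s["time"],T[:3].round(4),s["wrist_force"],s["torque"],s["width"],br(T[:2,3]))
im=imaging.read_camera("wrist")
p,e=fit("wrist",im,[T[0,3]+.004,T[1,3]+.02,-.167],T);print(p,np.degrees(p[2]),e,br(p))
im1=imaging.read_camera("scene")
def face(im,x,y,yaw):
    a=np.array([np.cos(yaw),np.sin(yaw),0]);b=np.array([-a[1],a[0],0]);N=300
    g=(np.arange(N)-N/2)/N*.11
    u,v=np.meshgrid(g,-g);P=np.array([x,y,.048])+.012*a+u[...,None]*b+v[...,None]*np.array([0,0,1])
    m=w2px("scene",P.reshape(-1,3)).reshape(N,N,2).astype(np.float32);return cv2.remap(im,m[...,0],m[...,1],cv2.INTER_CUBIC)
cv2.imwrite("pics/f5.png",np.hstack([face(im1,p[0]+.002,p[1],p[2]),cv2.resize(im,(400,300))]))
E
```

```text
8.8 [[ 2.800e-03  9.861e-01 -1.659e-01  5.357e-01]
 [-4.000e-04 -1.659e-01 -9.861e-01 -7.740e-02]
 [-1.000e+00  2.800e-03 -1.000e-04  3.390e-02]] [-0.15747396 -0.07703192  0.45993524] [-0.05753073 -0.04165813 -0.07183435] 0.35652351582396336 [-0.008  -0.1948]
[ 0.5383804  -0.05819904 -0.17061737] -9.775655178231334 5809.439215686274 [-0.0071 -0.1754]
```

View pics/f5.png

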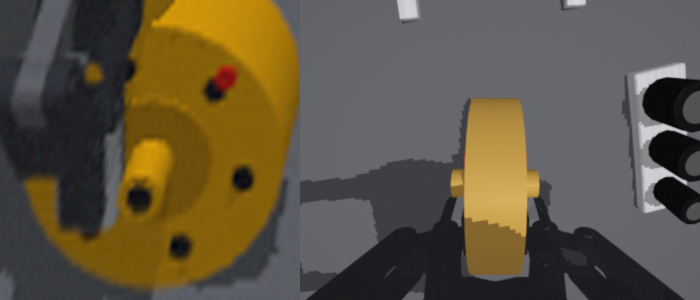

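It now rolls properly: the dot has advanced about 42° over 34.5 mm, where 41° is expected. I'll work out the rest of the steering.

```bash
cat >> h.py <<'E'
def plan(hub,th,ds,dth,off,z0=0):
    "rows of tool shift: hub path by arc steps ds, axle yaw th -> +dth each; TCP sits off behind hub"
    T=tw();h=np.array(hub,float);out=[]
    for d,t in zip(ds,dth):
        m=th+t/2;h=h+d*np.array([-np.sin(m),np.cos(m)]);th+=t
        w=h-off*np.array([-np.sin(th),np.cos(th)])
        g=T[:3,:3].T@np.r_[w-T[:2,3],0]
        out.append([0,round(g[1],4),round(g[2],4),round(-(th-np.arctan2(T[1,1],T[0,1])),4)])
    for i,o in enumerate(out): print(i+1,o)
    print(br(h),np.degrees(th))
E
python3 - <<'E'
from h import *
ds=[.0035]*20;dt=[0]*13+[np.radians(4.5)/20]*7
plan((.5384,-.0582),-.1689,ds,dt,.0194)
E
```

```text
1 [0, np.float64(-0.0005), np.float64(-0.0034), np.float64(0.0026)]
2 [0, np.float64(-0.0005), np.float64(-0.0069), np.float64(0.0026)]
3 [0, np.float64(-0.0005), np.float64(-0.0104), np.float64(0.0026)]
4 [0, np.float64(-0.0005), np.float64(-0.0139), np.float64(0.0026)]
5 [0, np.float64(-0.0005), np.float64(-0.0174), np.float64(0.0026)]
6 [0, np.float64(-0.0005), np.float64(-0.0209), np.float64(0.0026)]
7 [0, np.float64(-0.0005), np.float64(-0.0244), np.float64(0.0026)]
8 [0, np.float64(-0.0005), np.float64(-0.0279), np.float64(0.0026)]
9 [0, np.float64(-0.0005), np.float64(-0.0314), np.float64(0.0026)]
10 [0, np.float64(-0.0004), np.float64(-0.0349), np.float64(0.0026)]
11 [0, np.float64(-0.0004), np.float64(-0.0384), np.float64(0.0026)]
12 [0, np.float64(-0.0004), np.float64(-0.0419), np.float64(0.0026)]
13 [0, np.float64(-0.0004), np.float64(-0.0454), np.float64(0.0026)]
14 [0, np.float64(-0.0003), np.float64(-0.0489), np.float64(-0.0013)]
15 [0, np.float64(-0.0003), np.float64(-0.0524), np.float64(-0.0053)]
16 [0, np.float64(-0.0002), np.float64(-0.0559), np.float64(-0.0092)]
17 [0, np.float64(-0.0002), np.float64(-0.0594), np.float64(-0.0131)]
18 [0, np.float64(-0.0002), np.float64(-0.0629), np.float64(-0.0171)]
19 [0, np.float64(-0.0002), np.float64(-0.0664), np.float64(-0.021)]
20 [0, np.float64(-0.0002), np.float64(-0.0699), np.float64(-0.0249)]
[-0.0019 -0.1056] -8.102257159759601
```

>>> jog_arm:
  rows:
    - [0,-0.0005,-0.0034,0.0026,0,0,36]
    - [0,-0.0005,-0.0069,0.0026,0,0,36]
    - [0,-0.0005,-0.0104,0.0026,0,0,36]
    - [0,-0.0005,-0.0139,0.0026,0,0,36]
    - [0,-0.0005,-0.0174,0.0026,0,0,36]
    - [0,-0.0005,-0.0209,0.0026,0,0,36]
    - [0,-0.0005,-0.0244,0.0026,0,0,36]
    - [0,-0.0005,-0.0279,0.0026,0,0,36]
    - [0,-0.0005,-0.0314,0.0026,0,0,36]
    - [0,-0.0004,-0.0349,0.0026,0,0,36]
    - [0,-0.0004,-0.0384,0.0026,0,0,36]
    - [0,-0.0004,-0.0419,0.0026,0,0,36]
    - [0,-0.0004,-0.0454,0.0026,0,0,36]
    - [0,-0.0003,-0.0489,-0.0013,0,0,36]
    - [0,-0.0003,-0.0524,-0.0053,0,0,36]
    - [0,-0.0002,-0.0559,-0.0092,0,0,36]
    - [0,-0.0002,-0.0594,-0.0131,0,0,36]
    - [0,-0.0002,-0.0629,-0.0171,0,0,36]
    - [0,-0.0002,-0.0664,-0.021,0,0,36]
    - [0,-0.0002,-0.0699,-0.025,0,0,36]

```text
time: 10.9
tool_pos: [0.5471, -0.0081, 0.0339]
tcp_rot: [1.313, 1.137, -1.31]
wrist_force: [0.6, -0.4, 0.9]
width: 0.361
```

```bash
python3 - <<'E'
from h import *
s=monitor.read_state();T=tw();print(s["time"],T[:3].round(4),s["wrist_force"],s["torque"],s["width"],br(T[:2,3]))
im=imaging.read_camera("wrist");cv2.imwrite("pics/w6.png",im)
th=np.arctan2(T[1,1],T[0,1]);u=np.array([-np.sin(th),np.cos(th)])
p,e=fit("wrist",im,[*(T[:2,3]+.0194*u),th],T);print(p,np.degrees(p[2]),np.degrees(th),e,br(p),(p[:2]-T[:2,3])@u)
plan(p[:2],th,[.003]*20,[np.radians(-5.24)/15*1-th/15]*15+[0]*5,.0194)
E
```

```text
10.9 [[ 2.800e-03  9.901e-01 -1.404e-01  5.471e-01]
 [-3.000e-04 -1.404e-01 -9.901e-01 -8.100e-03]
 [-1.000e+00  2.800e-03 -1.000e-04  3.390e-02]] [ 0.61898577 -0.42260067  0.88323264] [-0.01684176 -0.011631    0.04371735] 0.3606941533235732 [-0.0029 -0.1246]
[ 0.55056193  0.01167245 -0.17202616] -9.856372700504515 -8.073212471335031 5773.905882352941 [-0.0013 -0.1047] 0.020025851336409037
1 [0, np.float64(0.0007), np.float64(-0.0032), np.float64(-0.0032)]
2 [0, np.float64(0.0007), np.float64(-0.0062), np.float64(-0.0065)]
3 [0, np.float64(0.0008), np.float64(-0.0092), np.float64(-0.0098)]
4 [0, np.float64(0.0008), np.float64(-0.0122), np.float64(-0.0131)]
5 [0, np.float64(0.0008), np.float64(-0.0152), np.float64(-0.0164)]
6 [0, np.float64(0.0008), np.float64(-0.0182), np.float64(-0.0197)]
7 [0, np.float64(0.0008), np.float64(-0.0212), np.float64(-0.023)]
8 [0, np.float64(0.0008), np.float64(-0.0242), np.float64(-0.0263)]
9 [0, np.float64(0.0008), np.float64(-0.0272), np.float64(-0.0296)]
10 [0, np.float64(0.0008), np.float64(-0.0302), np.float64(-0.0329)]
11 [0, np.float64(0.0007), np.float64(-0.0332), np.float64(-0.0362)]
12 [0, np.float64(0.0007), np.float64(-0.0362), np.float64(-0.0395)]
13 [0, np.float64(0.0006), np.float64(-0.0392), np.float64(-0.0427)]
14 [0, np.float64(0.0006), np.float64(-0.0422), np.float64(-0.046)]
15 [0, np.float64(0.0005), np.float64(-0.0452), np.float64(-0.0493)]
16 [0, np.float64(0.0003), np.float64(-0.0482), np.float64(-0.0493)]
17 [0, np.float64(0.0002), np.float64(-0.0512), np.float64(-0.0493)]
18 [0, np.float64(0.0), np.float64(-0.0542), np.float64(-0.0493)]
19 [0, np.float64(-0.0001), np.float64(-0.0572), np.float64(-0.0493)]
20 [0, np.float64(-0.0003), np.float64(-0.0602), np.float64(-0.0493)]
[-0.0002 -0.0447] -5.2399999999999975
```

The collar coasts freely, so its yaw (−9.9°) lags the tool's (−8.1°). I'll go slightly faster to keep contact and finish the turn.

>>> jog_arm:
  rows:
    - [0,0.0007,-0.0042,-0.007,0,0,36]
    - [0,0.0008,-0.0084,-0.014,0,0,36]
    - [0,0.0008,-0.0126,-0.022,0,0,36]
    - [0,0.0008,-0.0168,-0.03,0,0,36]
    - [0,0.0008,-0.021,-0.038,0,0,36]
    - [0,0.0007,-0.025,-0.046,0,0,36]
    - [0,0.0006,-0.029,-0.054,0,0,36]
    - [0,0.0005,-0.033,-0.06,0,0,36]
    - [0,0.0004,-0.037,-0.06,0,0,36]
    - [0,0.0002,-0.0405,-0.06,0,0,36]

```text
time: 11.95
tool_pos: [0.5533, 0.0327, 0.0341]
tcp_rot: [1.27, 1.168, -1.266]
wrist_force: [0.3, -0.4, -0.6]
width: 0.362
```

```bash
cat > chk.py <<'E'
from h import *
import sys
s=monitor.read_state();T=tw();print(s["time"],T[:3].round(4),s["wrist_force"],s["torque"],s["width"],br(T[:2,3]))
im=imaging.read_camera("wrist");cv2.imwrite("pics/%s.png"%sys.argv[1],im)
th=np.arctan2(T[1,1],T[0,1]);u=np.array([-np.sin(th),np.cos(th)])
p,e=fit("wrist",im,[*(T[:2,3]+.0194*u),th-.02],T,float(sys.argv[2]) if len(sys.argv)>2 else .048);print(p,np.degrees(p[2]),np.degrees(th),e,br(p),(p[:2]-T[:2,3])@u)
E
python3 chk.py w7
```

```text
11.95 [[ 3.400e-03  9.967e-01 -8.060e-02  5.533e-01]
 [-1.000e-04 -8.060e-02 -9.967e-01  3.270e-02]
 [-1.000e+00  3.400e-03 -2.000e-04  3.410e-02]] [ 0.28489608 -0.40258515 -0.55612995] [-0.05697433 -0.0606239  -0.02114153] 0.36198752515899996 [-0.0005 -0.0835]
[ 0.55725139  0.05343625 -0.16301479] -9.340059745738737 -4.623998347660255 5740.937254901961 [ 0.0016 -0.0625] 0.020968253956158093
```

View pics/w7.png

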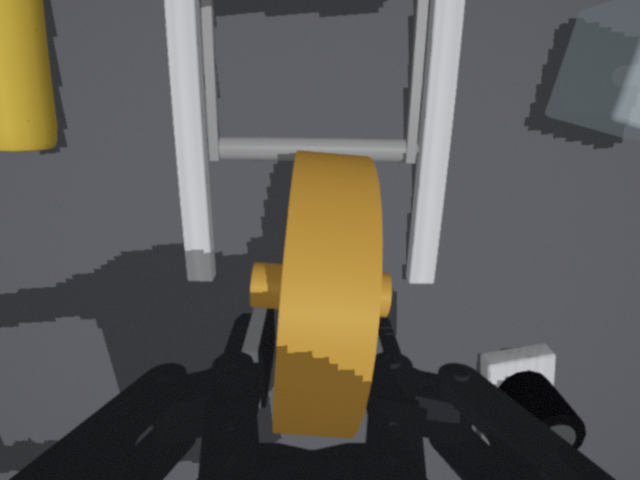

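The wrist view shows the collar just short of the bar (bar at row 148), about 1.6 mm right of centre and still yawed about 4.7° right. The tool itself is square to the cradle. I'll turn the tool a little further so the right finger leads, and push up to the bar, where the bar and finger reactions should square it.

>>> jog_arm:
  rows:
    - [0,0.0003,-0.003,-0.008,0,0,36]
    - [0,0.0005,-0.006,-0.016,0,0,36]
    - [0,0.0007,-0.009,-0.024,0,0,36]
    - [0,0.0008,-0.0115,-0.03,0,0,36]
    - [0,0.0009,-0.014,-0.03,0,0,36]
    - [0,0.0009,-0.016,-0.03,0,0,36]
    - [0,0.001,-0.018,-0.03,0,0,36]
    - [0,0.001,-0.0195,-0.03,0,0,36]
    - [0,0.001,-0.021,-0.03,0,0,36]
    - [0,0.001,-0.022,-0.03,0,0,36]
    - [0,0.001,-0.022,-0.03,0,0,36]

```text
time: 13.1
tool_pos: [0.5565, 0.0548, 0.0343]
tcp_rot: [1.248, 1.182, -1.243]
wrist_force: [1.4, -1.3, 2.0]
width: 0.36
```

```bash
python3 chk.py w8
```

```text
13.1 [[ 4.000e-03  9.987e-01 -5.050e-02  5.565e-01]
 [-1.000e-04 -5.050e-02 -9.987e-01  5.480e-02]
 [-1.000e+00  4.000e-03 -1.000e-04  3.430e-02]] [ 1.39204602 -1.32883731  2.03364799] [-0.29844158 -0.19762217 -0.04884524] 0.35989219415142265 [ 0.0007 -0.0612]
[ 0.55992097  0.07522062 -0.12255891] -7.022108103195377 -2.8920391722109122 5807.290196078431 [ 0.0022 -0.0405] 0.02057013929465067
```

Bar contact felt at hub y ≈ −40.5 mm with about 1.5 N, so s ≈ −4.5 mm. The yaw is coming round (−7.0°). I'll push on slowly.

>>> jog_arm:
  rows:
    - [0,0,-0.001,0,0,0,36]
    - [0,0,-0.002,0,0,0,36]
    - [0,0,-0.003,0,0,0,36]
    - [0,0,-0.004,0,0,0,36]
    - [0,0,-0.005,0,0,0,36]
    - [0,0,-0.006,0,0,0,36]

```text
time: 13.75
tool_pos: [0.5573, 0.0606, 0.0348]
tcp_rot: [1.249, 1.181, -1.243]
wrist_force: [1.1, -5.4, 4.1]
width: 0.361
```

```bash
python3 chk.py w9 .049
```

```text
13.75 [[ 5.100e-03  9.987e-01 -5.060e-02  5.573e-01]
 [-2.000e-04 -5.060e-02 -9.987e-01  6.060e-02]
 [-1.000e+00  5.100e-03 -0.000e+00  3.480e-02]] [ 1.10597732 -5.35775459  4.12193955] [-0.6789249  -0.33593403 -0.06781129] 0.3610961763792683 [ 0.001  -0.0553]
[ 0.55976665  0.07937134 -0.06152652] -3.525210066852046 -2.9007480278138367 6186.458823529411 [ 0.0017 -0.0364] 0.01882396123823392
```

>>> jog_arm:
  rows:
    - [0,-0.0002,-0.001,0.008,0,0,36]
    - [0,-0.0004,-0.002,0.016,0,0,36]
    - [0,-0.0006,-0.003,0.024,0,0,36]
    - [0,-0.0008,-0.004,0.032,0,0,36]
    - [0,-0.0009,-0.005,0.038,0,0,36]
    - [0,-0.0009,-0.006,0.041,0,0,36]
    - [0,-0.0009,-0.007,0.041,0,0,36]
    - [0,-0.0009,-0.008,0.041,0,0,36]
    - [0,-0.001,-0.009,0.041,0,0,36]
    - [0,-0.001,-0.01,0.041,0,0,36]

```text
time: 14.8
tool_pos: [0.5566, 0.0712, 0.0346]
tcp_rot: [1.279, 1.161, -1.273]
wrist_force: [0.8, -1.3, 1.8]
width: 0.365
```

```bash
python3 chk.py w10 .052
```

```text
14.8 [[ 4.800e-03  9.958e-01 -9.150e-02  5.566e-01]
 [ 3.000e-04 -9.150e-02 -9.958e-01  7.120e-02]
 [-1.000e+00  4.700e-03 -7.000e-04  3.460e-02]] [ 0.83218633 -1.30640598  1.77847135] [-0.25127617 -0.17079246 -0.00677817] 0.36475132377343666 [-0.0007 -0.0449]
[ 0.55869932  0.09003394 -0.11111263] -6.366284644672488 -5.250212265132647 7214.266666666666 [-0.0003 -0.0259] 0.018953406598728743
```

>>> jog_arm:
  rows:
    - [0,0,-0.0008,0,0,0,36]
    - [0,0,-0.0016,0,0,0,36]
    - [0,0,-0.0024,0,0,0,36]
    - [0,0,-0.0032,0,0,0,36]
    - [0,0,-0.004,0,0,0,36]
    - [0,0,-0.0048,0,0,0,36]
    - [0,0,-0.0056,0,0,0,36]
    - [0,0,-0.0064,0,0,0,36]
    - [0,0,-0.007,0,0,0,36]
    - [0,0,-0.0076,0,0,0,36]

```text
time: 15.85
tool_pos: [0.5573, 0.079, 0.0345]
tcp_rot: [1.279, 1.162, -1.273]
wrist_force: [1.2, 0.3, 1.1]
width: 0.362
```

```bash
python3 chk.py w11 .053
```

```text
15.85 [[ 4.600e-03  9.958e-01 -9.160e-02  5.573e-01]
 [ 5.000e-04 -9.160e-02 -9.958e-01  7.900e-02]
 [-1.000e+00  4.500e-03 -9.000e-04  3.450e-02]] [1.24334412 0.3037889  1.10051168] [-0.11221237 -0.22874794 -0.05285693] 0.36201753352991045 [-0.0008 -0.037 ]
[ 0.55937955  0.0982345  -0.11228118] -6.433237603077296 -5.254452830700363 7529.047058823529 [-0.0004 -0.0177] 0.019362418955903606
```

>>> jog_arm:
  rows:
    - [0,0,-0.0005,0,0,0,36]
    - [0,0,-0.001,0,0,0,36]
    - [0,0,-0.0015,0,0,0,36]
    - [0,0,-0.002,0,0,0,36]
    - [0,0,-0.0025,0,0,0,36]
    - [0,0,-0.003,0,0,0,36]
    - [0,0,-0.0035,0,0,0,36]
    - [0,0,-0.004,0,0,0,36]
    - [0,0,-0.004,0,0,0,36]
    - [0,0,-0.004,0,0,0,36]

```text
time: 16.9
tool_pos: [0.5575, 0.0831, 0.0344]
tcp_rot: [1.279, 1.162, -1.273]
wrist_force: [0.4, 1.0, 0.3]
width: 0.358
```

```bash
python3 chk.py w12 .051
```

```text
16.9 [[ 4.300e-03  9.958e-01 -9.150e-02  5.575e-01]
 [ 6.000e-04 -9.150e-02 -9.958e-01  8.310e-02]
 [-1.000e+00  4.300e-03 -1.000e-03  3.440e-02]] [0.40380812 0.97659639 0.34012045] [-0.06037629 -0.07943768  0.01272973] 0.35843429946182165 [-0.0009 -0.0329]
[ 0.56259075  0.11201986 -0.16401966] -9.397634025078913 -5.251840853720585 7551.560784313726 [ 0.0015 -0.0037] 0.029289473353392707
```

View pics/w12.png

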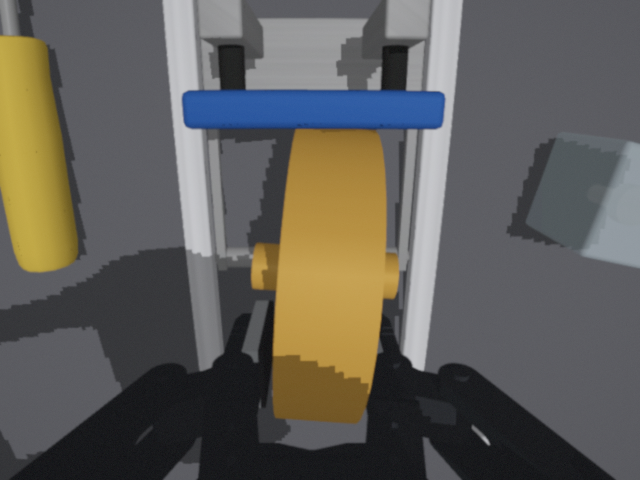

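The collar has dropped in and rests between the bar and the plate (plate edge at row 110), but it is turned about 4° right. I'll square it with a gentle two-finger push, right stub first.

>>> jog_arm:
  rows:
    - [0,0.0002,-0.002,-0.008,0,0,36]
    - [0,0.0004,-0.004,-0.016,0,0,36]
    - [0,0.0006,-0.006,-0.022,0,0,36]
    - [0,0.0006,-0.0072,-0.022,0,0,36]
    - [0,0.0006,-0.008,-0.022,0,0,36]
    - [0,0.0006,-0.0086,-0.022,0,0,36]
    - [0,0.0006,-0.009,-0.022,0,0,36]
    - [0,0.0006,-0.0094,-0.022,0,0,36]
    - [0,0.0006,-0.0094,-0.022,0,0,36]

```text
time: 17.85
tool_pos: [0.559, 0.0917, 0.0344]
tcp_rot: [1.262, 1.172, -1.257]
wrist_force: [1.6, -5.2, 0.1]
width: 0.36
```

```bash
python3 chk.py w13 .051
```

```text
17.85 [[ 4.400e-03  9.976e-01 -6.970e-02  5.590e-01]
 [-4.000e-04 -6.970e-02 -9.976e-01  9.170e-02]
 [-1.000e+00  4.400e-03  1.000e-04  3.440e-02]] [ 1.56804748 -5.20137191  0.05637549] [-0.71191939 -0.12176404 -0.18563902] 0.35968603521689263 [-0.0002 -0.0243]
[ 0.56199753  0.11240447 -0.17569023] -10.066308883902629 -3.9941348916741464 6873.305882352941 [ 0.0009 -0.0033] 0.020906469084337367
```

```bash
sed -i 's/def fit(n,im,p0,T=None,z=.048,S=4):/def fit(n,im,p0,T=None,z=.048,S=4,vmax=480):/; s/    return r.x,r.fun/    return r.x,r.fun/; s/        return np.abs(cv2.resize(i,(640,480),interpolation=cv2.INTER_AREA).astype(float)-M).sum()\/255/        return np.abs(cv2.resize(i,(640,480),interpolation=cv2.INTER_AREA).astype(float)-M)[:vmax].sum()\/255/' h.py
sed -i 's/if len(sys.argv)>2 else .048)/if len(sys.argv)>2 else .048,4,300)/' chk.py
python3 - <<'E'
from h import *
T=tw();im=cv2.imread("pics/w13.png")
for v in(270,290,310):
    p,e=fit("wrist",im,[.562,.1124,-.12],T,.051,4,v);print(p,np.degrees(p[2]),e,br(p))
s=monitor.read_state();print(s["wrist_force"],s["torque"])
E
```

```text
[ 0.56586862  0.1025511  -0.05134393] -2.941790754193037 897.8627450980392 [ 0.0057 -0.0128]
[ 0.56598737  0.10268273 -0.04778075] -2.7376354649742916 1723.4470588235295 [ 0.0058 -0.0126]
[ 0.56196894  0.10404277 -0.1587569 ] -9.096100252283403 1956.286274509804 [ 0.0016 -0.0117]
[ 1.47422657 -5.12191763  1.07242544] [-0.71826089 -0.10512373 -0.13830159]
```

```bash
sed -i 's/w=110 if n=="wrist" else 60/w=150 if n=="wrist" else 60/' h.py
python3 - <<'E'
from h import *
T=tw();im=cv2.imread("pics/w13.png")
for v in(310,330,480):
    p,e=fit("wrist",im,[.562,.1124,-.12],T,.051,4,v);print(p,np.degrees(p[2]),e,br(p))
E
```

```text
[ 0.56329479  0.11007711 -0.13635148] -7.812364218974994 772.2470588235294 [ 0.0024 -0.0055]
[ 0.56311609  0.11042648 -0.14298722] -8.19256407577344 1087.4901960784314 [ 0.0022 -0.0052]
[ 0.56201588  0.11242992 -0.17743589] -10.166327496286979 1612.3176470588235 [ 0.0009 -0.0033]
```

```bash
cat > edge.py <<'E'
from h import *
import sys
im=cv2.imread("pics/%s.png"%sys.argv[1]);T=np.load("pics/%s.npy"%sys.argv[1]) if len(sys.argv)>2 else tw()
hsv=cv2.cvtColor(im,cv2.COLOR_BGR2HSV);m=cv2.inRange(hsv,(10,120,40),(30,255,255))
m[:,:200]=0;m[:,440:]=0
def prof(m): return {v:(int(np.flatnonzero(m[v]).min()),int(np.flatnonzero(m[v]).max())) if m[v].any() else None for v in(120,140,160,180,200,220,240,260,270,280,290,300,320,360,400)}
print("img",prof(m));ys=np.flatnonzero(m.any(1));print(ys.min(),ys.max())
for y in(-5.24,-9):
    i=np.zeros((480,640),np.uint8)
    for q in collar_pts(.5618,.1115,np.radians(y),.051): cv2.fillPoly(i,[cv2.convexHull(w2px("wrist",q,T).round().astype(np.int32))],255)
    print(y,prof(i))
E
python3 edge.py w13
```

```text
img {120: None, 140: None, 160: None, 180: (293, 381), 200: (290, 383), 220: (287, 383), 240: (284, 383), 260: (282, 383), 270: (255, 382), 280: (253, 393), 290: (251, 395), 300: (251, 394), 320: (275, 391), 360: (271, 375), 400: (270, 368)}
161 445
-5.24 {120: None, 140: None, 160: (281, 360), 180: (278, 366), 200: (276, 369), 220: (275, 371), 240: (273, 373), 260: (272, 374), 270: (272, 374), 280: (247, 388), 290: (245, 390), 300: (245, 390), 320: (270, 386), 360: (270, 372), 400: (270, 369)}
-9 {120: None, 140: None, 160: (292, 366), 180: (289, 376), 200: (286, 379), 220: (284, 380), 240: (282, 381), 260: (280, 381), 270: (249, 381), 280: (247, 388), 290: (246, 390), 300: (245, 390), 320: (275, 387), 360: (272, 375), 400: (269, 368)}
```

Edge profiles show the collar still about 4° off square, and it did not turn under a 5 N push. It also sits about 3 mm right of the plate's centre. I'll back off, pinch it where it stands, turn it square and centre it, as worked on the bench, then release.

```bash
python3 - <<'E'
from h import *
th=np.radians(-9.4);u=np.array([-np.sin(th),np.cos(th)]);h=np.array([.5643,.1112])
for off in(.028,0): print(rows_to((*(h-off*u),.0345),th,70).round(4))
E
```

```text
[-1.00e-04  1.30e-03  8.00e-03  9.43e-02 -2.00e-04 -4.40e-03  7.00e+01]
[-1.00e-04  3.90e-03 -1.98e-02  9.43e-02 -2.00e-04 -4.40e-03  7.00e+01]
```

>>> jog_arm:
  rows:
    - [0,0,0.004,0,0,0,36]
    - [0,0.0007,0.008,0.03,0,-0.002,36]
    - [0,0.0013,0.008,0.07,0,-0.004,45]
    - [0,0.0013,0.008,0.094,0,-0.004,55]
    - [0,0.0013,0.008,0.094,0,-0.004,65]
    - [0,0.0013,0.008,0.094,0,-0.004,72]
    - [0,0.0013,0.008,0.094,0,-0.004,72]
    - [-0.0005,0.002,0.001,0.094,0,-0.004,72]
    - [-0.0005,0.0026,-0.006,0.094,0,-0.004,72]
    - [-0.0005,0.0033,-0.013,0.094,0,-0.004,72]
    - [-0.0005,0.0039,-0.0198,0.094,0,-0.004,72]
    - [-0.0005,0.0039,-0.0198,0.094,0,-0.004,72]
    - [-0.0005,0.0039,-0.0198,0.094,0,-0.004,72]

```text
time: 19.2
tool_pos: [0.5643, 0.1115, 0.0349]
tcp_rot: [1.328, 1.127, -1.328]
wrist_force: [0.0, 0.5, -0.5]
width: 0.723
```

```bash
python3 - <<'E'
from h import *
s=monitor.read_state();T=tw();print(s["time"],T[:3].round(4),s["wrist_force"],s["torque"],s["width"],br(T[:2,3]))
im=imaging.read_camera("wrist");cv2.imwrite("pics/w14.png",im)
E
python3 edge.py w14
```

```text
19.2 [[ 3.000e-04  9.868e-01 -1.622e-01  5.643e-01]
 [ 0.000e+00 -1.622e-01 -9.868e-01  1.115e-01]
 [-1.000e+00  3.000e-04 -1.000e-04  3.490e-02]] [ 0.03183039  0.52895419 -0.48375176] [-0.02432491 -0.00287887 -0.0269604 ] 0.7230317241080725 [ 0.0032 -0.004 ]
img {120: None, 140: None, 160: None, 180: None, 200: None, 220: None, 240: (270, 350), 260: (267, 352), 270: (266, 352), 280: (265, 354), 290: (264, 354), 300: (264, 354), 320: (250, 377), 360: (246, 379), 400: (262, 355)}
229 450
-5.24 {120: None, 140: None, 160: None, 180: None, 200: None, 220: (260, 332), 240: (255, 335), 260: (252, 337), 270: (251, 338), 280: (250, 339), 290: (250, 340), 300: (250, 340), 320: (249, 371), 360: (238, 374), 400: (253, 348)}
-9 {120: None, 140: None, 160: None, 180: None, 200: None, 220: (269, 342), 240: (264, 345), 260: (262, 347), 270: (261, 348), 280: (260, 348), 290: (259, 349), 300: (258, 350), 320: (257, 350), 360: (238, 374), 400: (256, 352)}
```

The tool is centred on the collar and aligned with it (stub ends at columns 246 and 379, centre 312.5). Pinch, square, centre, release.

>>> jog_arm:
  rows:
    - [0,0,0,0,0,0,64]
    - [0,0,0,0,0,0,60]
    - [0,0,0,0,0,0,57]
    - [0,0,0,0,0,0,55]
    - [0,0,0,0,0,0,53]
    - [0,-0.0005,0,-0.015,0,0,53]
    - [0,-0.001,0,-0.03,0,0,53]
    - [0,-0.0015,0.0001,-0.045,0,0,53]
    - [0,-0.002,0.0001,-0.06,0,0,53]
    - [0,-0.0025,0.0002,-0.072,0,0,53]
    - [0,-0.003,0.0002,-0.073,0,0,53]
    - [0,-0.003,0.0002,-0.073,0,0,53]
  force: 20

```text
time: 20.45
tool_pos: [0.5621, 0.1115, 0.0353]
tcp_rot: [1.276, 1.164, -1.273]
wrist_force: [3.8, -3.0, 0.3]
width: 0.559
```

```bash
python3 - <<'E'
from h import *
s=monitor.read_state();T=tw();print(s["time"],T[:3].round(4),s["wrist_force"],s["torque"],s["width"],br(T[:2,3]),np.degrees(np.arctan2(T[1,1],T[0,1])))
E
```

```text
20.45 [[ 2.100e-03  9.960e-01 -8.950e-02  5.621e-01]
 [-1.000e-04 -8.950e-02 -9.960e-01  1.115e-01]
 [-1.000e+00  2.100e-03 -1.000e-04  3.530e-02]] [ 3.77399543 -2.95475471  0.33652298] [-0.44394302 -0.73607761 -0.10608494] 0.5587064670089102 [ 0.0011 -0.0042] -5.135944808489569
```

>>> jog_arm:
  rows:
    - [0,0,0,0,0,0,54.5]
    - [0,0,0,0,0,0,55.5]
    - [0,0,0,0,0,0,56.5]
    - [0,0,0,0,0,0,58]
    - [0,0,0,0,0,0,61]
    - [0,0,0,0,0,0,65]
    - [0,0,0,0,0,0,70]
    - [0,0,0,0,0,0,75]
    - [0,0,0,0,0,0,75]

```text
time: 21.35
tool_pos: [0.5619, 0.1115, 0.0352]
tcp_rot: [1.276, 1.164, -1.274]
wrist_force: [0.0, 0.0, -0.4]
width: 0.752
```

```bash
python3 - <<'E'
from h import *
s=monitor.read_state();T=tw();print(s["time"],T[:3].round(4),s["wrist_force"],s["width"],br(T[:2,3]))
im=imaging.read_camera("wrist");cv2.imwrite("pics/w15.png",im)
E
python3 edge.py w15
```

```text
21.35 [[ 1.700e-03  9.960e-01 -8.950e-02  5.619e-01]
 [-0.000e+00 -8.950e-02 -9.960e-01  1.115e-01]
 [-1.000e+00  1.700e-03 -1.000e-04  3.520e-02]] [ 0.0373701   0.01467887 -0.40312822] 0.7520240848472964 [ 0.0009 -0.0042]
img {120: None, 140: None, 160: None, 180: None, 200: None, 220: None, 240: (272, 352), 260: (270, 354), 270: (269, 355), 280: (268, 357), 290: (268, 357), 300: (268, 358), 320: (266, 379), 360: (248, 380), 400: (268, 361)}
232 449
-5.24 {120: None, 140: None, 160: None, 180: None, 200: None, 220: (276, 349), 240: (273, 354), 260: (271, 356), 270: (270, 357), 280: (269, 358), 290: (268, 358), 300: (267, 359), 320: (267, 359), 360: (245, 380), 400: (265, 361)}
-9 {120: None, 140: None, 160: None, 180: None, 200: None, 220: (285, 358), 240: (282, 363), 260: (280, 365), 270: (279, 366), 280: (278, 367), 290: (277, 367), 300: (277, 367), 320: (248, 367), 360: (245, 380), 400: (269, 364)}
```

The collar is now square: its profile matches the −5.24° model and the hub is about 1 mm off centre. I'll retreat straight up.

>>> jog_arm:
  rows:
    - [-0.006,0,0,0,0,0,75]
    - [-0.016,0,0,0,0,0,75]
    - [-0.03,0,0,0,0,0,75]
    - [-0.05,0,0,0,0,0,75]
    - [-0.08,0,0,0,0,0,75]
    - [-0.11,0,0,0,0,0,75]
    - [-0.14,0,0.02,0,0,0,75]
    - [-0.17,0,0.06,0,0,0,75]
    - [-0.19,0,0.1,0,0,0,75]
    - [-0.2,0,0.15,0,0,0,75]
    - [-0.2,0,0.19,0,0,0,75]
    - [-0.2,0,0.22,0,0,0,75]
    - [-0.2,0,0.22,0,0,0,75]
    - [-0.2,0,0.22,0,0,0,75]

```text
time: 22.8
tool_pos: [0.542, -0.1081, 0.2365]
tcp_rot: [1.278, 1.162, -1.274]
wrist_force: [0.2, 0.5, 0.4]
width: 0.756
```

```bash
python3 - <<'E'
from h import *
print(monitor.read_state()["time"])
a=imaging.read_camera("top");b=imaging.read_camera("scene")
for n,i in(("top",a),("scene",b)):
    p,e=fit(n,i,[.562,.1115,-.0915],None,.051);print(n,p,np.degrees(p[2]),e,br(p))
cv2.imwrite("pics/fin.png",np.hstack([cv2.resize(a[120:320,200:500],(450,300)),cv2.resize(b[190:370,90:420][:, 120:320],(333,300))]))
E
```

```text
22.8
top [ 0.56377874  0.11148158 -0.067325  ] -3.857438241373412 56.98039215686274 [ 0.0028 -0.0041]
scene [ 0.56648872  0.1111802  -0.08195874] -4.695889694850036 1090.2039215686275 [ 0.0055 -0.0041]
```

View pics/fin.png

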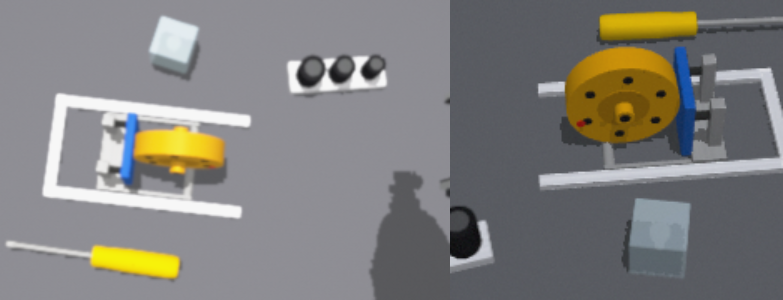

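The final view shows the collar upright on the bar and against the plate, with the bystanders where they were. Handing in.

```bash
python3 -c "
from workcell import finish_job
print(finish_job())"
```

```text
the job is handed in; nothing more can be done
None
```

The collar is parked: it crossed the front bar, dropped in and stands on its own between bar and plate. However, the first 36 mm or so was dragged, not rolled. I handed in at about 23 s with the arm clear.

**How it went**
- **Dragged start:** I first steered the collar by pinching its stubs at 20 N. The red dot showed it wasn't turning, so I stopped. I left that slip as it was, because undoing it would have meant dragging the collar back.
- **Rolling in:** I pivoted the collar on the spot to aim it, let go, and pushed both stubs from behind. Soon after the switch, the dot had turned about 42° over 34.5 mm, where pure rolling gives 41°.
- **Crossing the bar:** I felt the bar with the collar's centre at about −40 mm along the bracket, which puts the carriage about 4 mm short of mid-setting. The highest force I read while crossing was about 5.5 N, and the collar tipped over slowly onto the plate.
- **Squaring up:** It landed about 4° off square and about 3 mm to one side. A gentle 5 N push did not fix that. I pinched it where it stood, turned it square, moved it about 2 mm towards the centre and released it.

**Last checks**
- **Position and standing:** The collar stands upright against the plate, with its centre at −4.1 mm along the bracket.
- **Squareness:** The close-up wrist view matched a square collar within my reading. The overhead and scene cameras put it 1.4° and 0.5° off.
- **Sideways offset:** The cameras disagree. The wrist view gives about 1 mm, the overhead 2.8 mm, and a poor scene fit 5.5 mm.
- **Bystanders:** The hex driver, acrylic cube and sockets look unmoved in the pictures; I did not measure them.

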